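# Gauge a flat bar in a tapered slot and mark the reading

## Task

Take the bar that lies by itself in the near place of the storage rack and lay it flat on the taper gauge with one end just inside the wide mouth of the slot; let go, take it again by the tail end that sticks out, and slide it into the slot until it wedges tight between both fences. Then slide the cursor gently up until it just touches the bar's end to mark the reading, and leave the bar wedged there. Leave the other two bars in the rack and do not disturb the other things on the desk.

Things in the scene. Friction and masses are not known exactly. Their poses are not given: they have to be found in the camera images.
- gauge: Fixed taper gauge: steel base plate 345 x 116 mm, 8 mm thick, with two straight aluminium fences (16 mm thick, tops 30 mm above the desk). The slot between them is 45 mm wide at the mouth and narrows evenly, symmetrically, by 1 mm per 10 mm over 215 mm. Origin: on the desk under the middle of the mouth; x along the slot's centre line from mouth to narrow end, y across, z up.
- gauge_mouth (a point): Middle of the slot's mouth on its floor, 8 mm above the desk; axes as the gauge. The bare plate reaches 115 mm out in front (negative x) as a runway. A bar wedges with its leading end 95 to 145 mm inside the mouth; pushing home takes about 15 N. The fences stand 6 mm higher than a bar, leaving no room for fingers beside it in the slot.
- cursor (a joint): Travel of the gauge's cursor along the slot towards the mouth, 0 to 0.11 m: at 0 its face stands 195 mm inside the mouth; it grows as the cursor comes towards the mouth. About 0.8 N of friction; stays where it is left. Pushed against a wedged bar with more than about 4 N it may shove the bar back out.
- cursor_tip (a point): Centre of the flat front face of the cursor's steel tongue (16 mm wide, from 2 mm above the slot's floor), facing the mouth, which is to touch the end of the bar; 20 mm above the desk.
- cursor_grip (a point): Centre of the cursor's upright grey fin, to pinch: 12 mm thick across the slot, 28 mm long along it, free from 37 to 69 mm above the desk; this point is 55 mm above the desk and 15 mm behind the tongue's face. Under the fin is a bridge plate, 76 mm across the slot, 30 mm along it, top 37 mm above the desk.
- bar_a_mid (a point): One of three look-alike steel flat bars, 190 mm long, 16 mm thick, 0.55 to 0.8 kg, both ends alike. Their widths differ by some millimetres and are not told (each between 31 and 35 mm); which one lies in the lone place changes. This point is the bar's centre; x runs along its length, y across its width, z up, normal to the broad face.
- bar_b_mid (a point): One of three look-alike steel flat bars, 190 mm long, 16 mm thick, 0.55 to 0.8 kg, both ends alike. Their widths differ by some millimetres and are not told (each between 31 and 35 mm); which one lies in the lone place changes. This point is the bar's centre; x runs along its length, y across its width, z up, normal to the broad face.
- bar_c_mid (a point): One of three look-alike steel flat bars, 190 mm long, 16 mm thick, 0.55 to 0.8 kg, both ends alike. Their widths differ by some millimetres and are not told (each between 31 and 35 mm); which one lies in the lone place changes. This point is the bar's centre; x runs along its length, y across its width, z up, normal to the broad face.
- rack_lone (a point): Centre (22 mm above the desk) of the bar in the lone place of the fixed grey rack, at the rack's edge nearest the robot; x along the bars, y towards the other two, 85 and 130 mm away. Bar ends lie in 67 mm long notch blocks, 39 mm wide, open above, walls 2 mm higher than the bar; only the middle 66 mm is free to grasp, over a floor plate 4 mm above the desk (bar's underside: 14 mm).
- beaker_pink: Bystander to be left alone: glass beaker with pink contents, 52 mm wide, 64 mm tall; origin at the centre of its underside.
- vial_2: Bystander to be left alone: small glass vial with a red cap, 22 mm wide, 58 mm tall; origin at the centre of its underside.
- petri_1: Bystander to be left alone: closed petri dish, 73 mm wide, 15 mm high; origin at the centre of its underside.
- weigh_boat: Bystander to be left alone: white square weighing boat, 66 mm, 15 mm high; origin at the centre of its underside.
- marker: Bystander to be left alone: white marker pen lying down, 136 mm long, 17 mm thick; origin at the centre of its underside.
- stopper_1: Bystander to be left alone: dark red rubber stopper, 27 mm wide, 24 mm tall; origin at the centre of its underside.

How it is judged (in metres and radians):
On the way, in this order (a step that is already met when the one before it is completed fails the run):
1. the lone bar lies flat on the gauge with one end inside the mouth of the slot, not yet wedged, and has been let go (((x of bar_a_mid in the frame of gauge between -0.09 and 0.004 m and y of bar_a_mid in the frame of gauge between -0.025 and 0.025 m and z of bar_a_mid in the frame of gauge below 0.019 m and angle between the x axis of bar_a_mid and the x axis of gauge, either way round below 0.2 rad and contact force between the fingers and bar_a below 0.1 N and distance of each of bar_b_mid, bar_c_mid from where it was at the start of the episode below 0.02 m and horizontal distance between each of bar_b_mid, bar_c_mid and rack_lone above 0.05 m) or (x of bar_b_mid in the frame of gauge between -0.09 and 0.004 m and y of bar_b_mid in the frame of gauge between -0.025 and 0.025 m and z of bar_b_mid in the frame of gauge below 0.019 m and angle between the x axis of bar_b_mid and the x axis of gauge, either way round below 0.2 rad and contact force between the fingers and bar_b below 0.1 N and distance of each of bar_a_mid, bar_c_mid from where it was at the start of the episode below 0.02 m and horizontal distance between each of bar_a_mid, bar_c_mid and rack_lone above 0.05 m) or (x of bar_c_mid in the frame of gauge between -0.09 and 0.004 m and y of bar_c_mid in the frame of gauge between -0.025 and 0.025 m and z of bar_c_mid in the frame of gauge below 0.019 m and angle between the x axis of bar_c_mid and the x axis of gauge, either way round below 0.2 rad and contact force between the fingers and bar_c below 0.1 N and distance of each of bar_a_mid, bar_b_mid from where it was at the start of the episode below 0.02 m and horizontal distance between each of bar_a_mid, bar_b_mid and rack_lone above 0.05 m))), for 0.1 s.
2. it is held again between the fingers, now near the tail end (45 to 100 mm from the bar's middle) (((x of bar_a_mid in the frame of gauge between -0.09 and 0.03 m and y of bar_a_mid in the frame of gauge between -0.025 and 0.025 m and z of bar_a_mid in the frame of gauge below 0.019 m and angle between the x axis of bar_a_mid and the x axis of gauge, either way round below 0.2 rad and contact force between the fingers and bar_a above 2 N and horizontal distance between the grasp point and bar_a_mid between 0.045 and 0.1 m) or (x of bar_b_mid in the frame of gauge between -0.09 and 0.03 m and y of bar_b_mid in the frame of gauge between -0.025 and 0.025 m and z of bar_b_mid in the frame of gauge below 0.019 m and angle between the x axis of bar_b_mid and the x axis of gauge, either way round below 0.2 rad and contact force between the fingers and bar_b above 2 N and horizontal distance between the grasp point and bar_b_mid between 0.045 and 0.1 m) or (x of bar_c_mid in the frame of gauge between -0.09 and 0.03 m and y of bar_c_mid in the frame of gauge between -0.025 and 0.025 m and z of bar_c_mid in the frame of gauge below 0.019 m and angle between the x axis of bar_c_mid and the x axis of gauge, either way round below 0.2 rad and contact force between the fingers and bar_c above 2 N and horizontal distance between the grasp point and bar_c_mid between 0.045 and 0.1 m))), for 0.05 s.
3. it is wedged: its leading end is no more than 6 mm short of where the slot is as narrow as the bar (0.6 mm of play), and the cursor is not yet at it (((x of bar_a_mid in the frame of gauge between 0.005 and 0.031 m and y of bar_a_mid in the frame of gauge between -0.008 and 0.008 m and z of bar_a_mid in the frame of gauge below 0.019 m and angle between the x axis of bar_a_mid and the x axis of gauge, either way round below 0.07 rad and horizontal distance between cursor_tip and bar_a_mid above 0.101 m) or (x of bar_b_mid in the frame of gauge between 0.02 and 0.046 m and y of bar_b_mid in the frame of gauge between -0.008 and 0.008 m and z of bar_b_mid in the frame of gauge below 0.019 m and angle between the x axis of bar_b_mid and the x axis of gauge, either way round below 0.07 rad and horizontal distance between cursor_tip and bar_b_mid above 0.101 m) or (x of bar_c_mid in the frame of gauge between 0.035 and 0.061 m and y of bar_c_mid in the frame of gauge between -0.008 and 0.008 m and z of bar_c_mid in the frame of gauge below 0.019 m and angle between the x axis of bar_c_mid and the x axis of gauge, either way round below 0.07 rad and horizontal distance between cursor_tip and bar_c_mid above 0.101 m))), for 0.2 s.
At the end, for the whole second after the job is handed in: The lone bar lies flat along the slot (0.07 rad, 8 mm sideways), wedged: leading end at most 6 mm short of where the slot is as narrow as the bar; the cursor's face within 4 mm of that end; bar at rest; the other two bars within 20 mm of their starts (((x of bar_a_mid in the frame of gauge between 0.005 and 0.031 m and y of bar_a_mid in the frame of gauge between -0.008 and 0.008 m and z of bar_a_mid in the frame of gauge below 0.019 m and angle between the x axis of bar_a_mid and the x axis of gauge, either way round below 0.07 rad and horizontal distance between cursor_tip and bar_a_mid below 0.099 m and linear speed of bar_a below 0.01 m/s and distance of each of bar_b_mid, bar_c_mid from where it was at the start of the episode below 0.02 m and horizontal distance between each of bar_b_mid, bar_c_mid and rack_lone above 0.05 m) or (x of bar_b_mid in the frame of gauge between 0.02 and 0.046 m and y of bar_b_mid in the frame of gauge between -0.008 and 0.008 m and z of bar_b_mid in the frame of gauge below 0.019 m and angle between the x axis of bar_b_mid and the x axis of gauge, either way round below 0.07 rad and horizontal distance between cursor_tip and bar_b_mid below 0.099 m and linear speed of bar_b below 0.01 m/s and distance of each of bar_a_mid, bar_c_mid from where it was at the start of the episode below 0.02 m and horizontal distance between each of bar_a_mid, bar_c_mid and rack_lone above 0.05 m) or (x of bar_c_mid in the frame of gauge between 0.035 and 0.061 m and y of bar_c_mid in the frame of gauge between -0.008 and 0.008 m and z of bar_c_mid in the frame of gauge below 0.019 m and angle between the x axis of bar_c_mid and the x axis of gauge, either way round below 0.07 rad and horizontal distance between cursor_tip and bar_c_mid below 0.099 m and linear speed of bar_c below 0.01 m/s and distance of each of bar_a_mid, bar_b_mid from where it was at the start of the episode below 0.02 m and horizontal distance between each of bar_a_mid, bar_b_mid and rack_lone above 0.05 m))); the robot touches nothing.
It fails at once if a bystander is moved by more than 30 mm (distance of any of beaker_pink, vial_2, petri_1, weigh_boat, marker, stopper_1 from where it was at the start of the episode above 0.03 m).
It also fails if it takes over 61 s, if anything falls off the work surface, if the arm or the gripper's body presses on something with over 40 N, if the wrist force passes 120 N, or if a joint passes its speed limit or range.

## Robot

A 6-joint arm with a two-finger parallel gripper is mounted at the origin on a cart in front of the work surface, level with it; the furniture and walls round the work are solid. World frame = base frame: x ahead of the robot, y to its left, z up, the work surface at z = 0. Lengths are in mm, angles in degrees, forces in N, time in s.
With the tool pointing down it reaches from about 300 to 850 mm from the base axis. Payload 4.2 kg.
Tool frame: the origin (TCP) lies at the very end of the fingers, on their centre line; the grasp point (between the pads) lies 19 mm behind it (env.grasp_offset is the distance from the TCP to the grasp point, in mm); z points along the fingers, y is the line along which they close (so a half turn about z gives the same grasp; the last joint's range is limited). The gripper opens to 91 mm and grips with 3 to 60 N. Pads are 32 mm wide; open, the fingers measure 118 mm over their backs; the gripper's body (76 mm by 178 mm) begins 60 mm behind the grasp point.
Start: joints at [-70.932, 18.312, 89.639, -0, 72.044, -1.146], TCP at [198.683, -539.604, 180.376] pointing down, gripper open.
Joint ranges: [-177.97, 177.97], [-48.28, 115.42], [12.27, 149.76], [-77.06, 257.06], [2.81, 150.46], [-146.56, 146.56]. Speed limits (degrees/s): [147.25, 147.25, 180, 180, 180, 180].

## Interface

Orientations are given as [roll, pitch, yaw] about the fixed x, y, z axes, in that order (R = Rz(yaw) Ry(pitch) Rx(roll)).
In Python, from workcell import env, eyes gives the robot as it stands.
- The arm moves only by the tool send_rows, never from a script. Its arguments are lists of equal length, an entry for each row: "grip": the opening, from -1 (shut) to 1 (fully open), so that 0 is half open; "xyz": the shift along the world's x, y, z in m, a list of three; "yaw": the turn about the world's z in degrees. A call has 1 to 8 rows; each row is the pose to reach, as a shift and turn from the pose commanded when the call began; what a row does not reach only later rows make up. A row lasts 1/12 s, in which the tool goes at most 41.7 mm and 7.16 degrees, less where a joint would pass 70% of its speed; a pose out of reach is approached as far as the arm can. A call with a gripper value outside its range is refused whole. The fingers move at their own pace and stop on an object; "grip_force" is the grip in N (left out, the last holds). Time passes only in rows, so rows that repeat a pose let the fingers close. It gives the time, the measured TCP pose, the force, the opening and the grip force at its end, in the units of the state.
- env.state(): the state, without advancing time (a new reading comes with each control period).
- eyes.grab_frame(name): name is "scene" or "top" or "wrist"; returns a dict with "frame" (480x640x3 uint8, red, green, blue), "fx", "fy", "cx", "cy" (pixels), "D" ([k1, k2, p1, p2, k3] as OpenCV has them; the pictures are not rectified), "pose" (4x4, takes a point from camera to world coordinates). Camera axes: x right, y down, z forward; pixel columns grow to the right and rows downward; lengths in mm; the calibration is good to about 2 mm. A picture is of the moment at which its call begins. There is no depth.
- env.job_done(): hands the job in; it is judged then, once.
The state is a dict: "time_s": time; "qpos": joint angles; "qvel": joint speeds; "effort": joint torques, N m; "ee_pos": TCP position; "ee_rot": TCP orientation; "force": force on the tool from outside, world axes, zero at the start; "torque": the same for the moment, N m; "gripper_width": finger opening in mm; "gripper_force": force on a finger pad.
Only numpy, scipy, OpenCV 4.12 (cv2) and the standard library are available. Lean on these libraries where they do the work, as an engineer would, in place of code of your own. Each camera call takes 0.05 s, during which the arm holds its last target. There are 200 camera calls.

## Working session

There is one attempt and no reset: what is moved stays moved. The work goes in short steps, Python scripts to look and compute and a tool call to move; the robot and the scene stay as the last step left them, time stands still between calls to the robot, and variables do not carry over. Pictures are saved under pics/ and viewed, at most 10 in all, crops included, and the job is handed in when it is done.

Besides the shell and the picture viewer there is one more tool, called after ">>>" by a JSON object that holds its "method" and its "body", one argument or row to a line. send_rows: Moves the arm, as the interface text tells. Its arguments: {"type":"object","properties":{"grip":{"type":"array"},"xyz":{"type":"array"},"yaw":{"type":"array"},"grip_force":{"type":"number"}},"required":["grip","xyz","yaw"]}

```bash
mkdir -p pics; ls; cat > h.py <<'E'
import numpy as np, cv2
from workcell import env, eyes
def grab(name, fn=None):
    f=eyes.grab_frame(name)
    if fn: cv2.imwrite('pics/'+fn, cv2.cvtColor(f["frame"],cv2.COLOR_RGB2BGR))
    return f
def K(f): return np.array([[f["fx"],0,f["cx"]],[0,f["fy"],f["cy"]],[0,0,1.]])
def px2w(f,uv,z):
    p=cv2.undistortPoints(np.array(uv,float).reshape(-1,1,2),K(f),np.array(f["D"],float)).reshape(-1,2)
    d=np.c_[p,np.ones(len(p))]@f["pose"][:3,:3].T; o=f["pose"][:3,3]
    z=np.broadcast_to(z,len(p))
    return o+d*((z-o[2])/d[:,2])[:,None]
def w2px(f,P):
    M=np.linalg.inv(f["pose"]); 
    return cv2.projectPoints(np.array(P,float).reshape(-1,3),cv2.Rodrigues(M[:3,:3])[0],M[:3,3],K(f),np.array(f["D"],float))[0].reshape(-1,2)
E
python3 - <<'E'
from h import *
print(env.state())
for n in("scene","top"):
    f=grab(n,n+"0.png"); print(n,f["pose"].round(2).tolist(),f["fx"])
E
```

```text
pics
{'time_s': 0.0, 'qpos': array([-7.09305310e+01,  1.83513437e+01,  8.97048529e+01,  1.00664732e-03,
        7.20421316e+01, -1.14419304e+00]), 'qvel': array([ 0.04618162,  0.02335459, -0.04022802, -0.01797792, -0.08323344,
        0.01319347]), 'effort': array([-1.29052671e-03, -4.12460876e+01, -2.31976479e+01,  7.24561675e-02,
        4.57597047e-02, -1.54539962e-04]), 'ee_pos': array([ 198.52106378, -539.06630007,  179.5338165 ]), 'ee_rot': array([-1.79901710e+02, -2.92036070e-03,  2.02133483e+01]), 'force': array([-0.54241803, -0.5586731 ,  0.02179531]), 'torque': array([ 0.00317831, -0.06073408, -0.01653123]), 'gripper_force': 0.0, 'gripper_width': 91.07694300659462}
scene [[-0.48, -0.64, 0.6, -183.38], [-0.88, 0.34, -0.34, 429.53], [0.01, -0.68, -0.73, 941.6], [0.0, 0.0, 0.0, 1.0]] 612.7627822027275
top [[-0.01, -0.99, 0.1, 421.07], [-1.0, 0.01, 0.02, 33.46], [-0.02, -0.1, -0.99, 1243.62], [0.0, 0.0, 0.0, 1.0]] 456.9125816083021
```

View pics/top0.png

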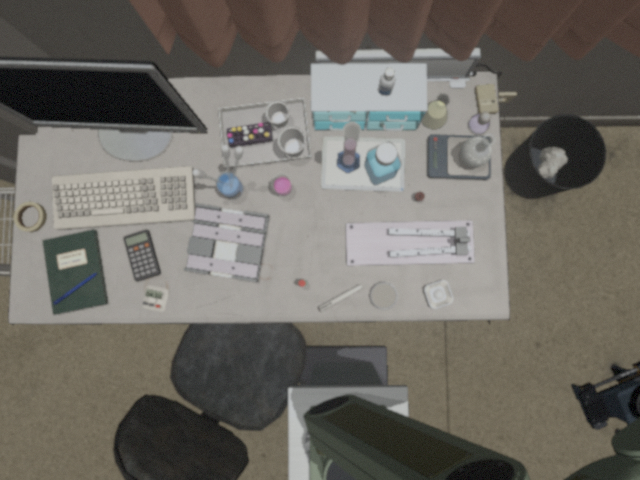

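View pics/scene0.png

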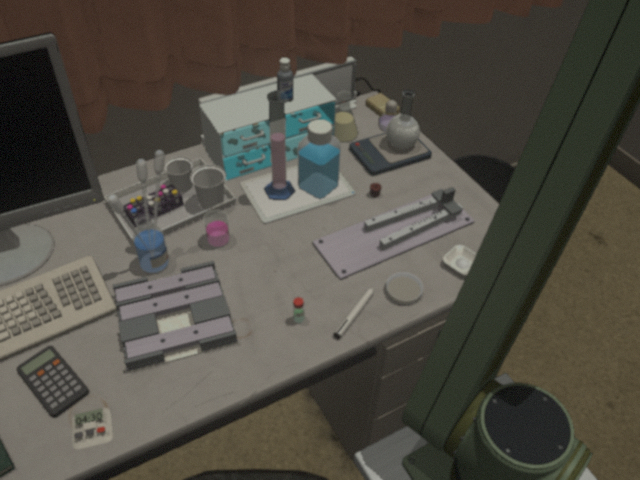

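The top view shows the lone bar at the rack's lower edge, about (188,267) to (262,278). The gauge runs from (346,243) to (474,243), with its mouth on the left at u≈388 and the cursor at (458,241). The vial is at (301,283), the marker at (340,297) and the pink beaker at (281,186).

```bash
python3 - <<'E'
from h import *
f=grab("top")
pts={'lone L':(187,268,22),'lone R':(261,277,22),'gaugeL':(346,244,8),'gaugeR':(474,242,8),'mouth':(389,242,30),'curs':(459,240,60),'vial':(301,283,50),'beaker':(281,186,60),'marker':(340,297,15)}
for k,(u,v,z) in pts.items(): print(k,px2w(f,(u,v),z).round(0))
w=eyes.grab_frame("wrist"); s=env.state(); print(w["pose"].round(2).tolist(),w["fx"],s["ee_pos"],s["ee_rot"])
im=f["frame"]; a=cv2.resize(im[195:295,175:280],None,fx=4,fy=4,interpolation=cv2.INTER_CUBIC)
b=cv2.resize(im[215:270,340:480],None,fx=4,fy=4,interpolation=cv2.INTER_CUBIC)
c=np.zeros((400+220,560,3),np.uint8); c[:400,:420]=a; c[400:]=b
cv2.imwrite("pics/crop.png",c[:600,:,::-1])
E
```

```text
lone L [[470. 428.  22.]]
lone R [[444. 228.  22.]]
gaugeL [[530.  -2.   8.]]
gaugeR [[ 531. -348.    8.]]
mouth [[ 532. -115.   30.]]
curs [[ 532. -293.   60.]]
vial [[426. 118.  50.]]
beaker [[682. 169.  60.]]
marker [[388.  17.  15.]]
[[0.35, -0.91, -0.23, 262.83], [-0.94, -0.34, -0.08, -516.08], [-0.0, 0.24, -0.97, 384.35], [0.0, 0.0, 0.0, 1.0]] 373.61893369688187 [ 198.58128116 -539.28296457  179.85448962] [-1.79941776e+02 -2.11093826e-03  2.02140105e+01]
```

View pics/crop.png

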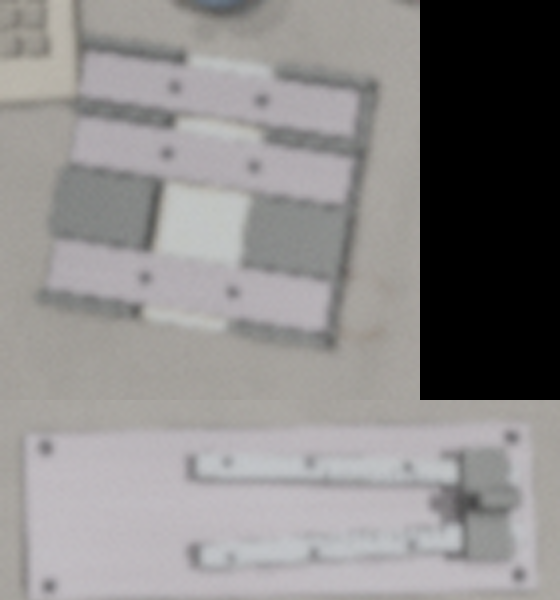

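The crop gives better points. The lone bar is centred near (222,267) with a slope of about 8°. The gauge's screw pairs are at (351.6,244.1) and (468.6,241.6).

```bash
python3 - <<'E'
from h import *
f=grab("top")
l,r=px2w(f,[(187.5,261.8),(257.5,271.3)],30); print("lone",(l+r)/2,np.degrees(np.arctan2(*(l-r)[[1,0]])),np.linalg.norm(l-r))
s=px2w(f,[(175+145/4,195+278/4),(175+233/4,195+292/4)],30);print("screws mid",s.mean(0))
a,b=px2w(f,[(351.6,244.1),(468.6,241.6)],8); print(a,b,np.degrees(np.arctan2(*(b-a)[[1,0]])))
print("mouth", px2w(f,[(387.8,215+67/4),(388.2,215+155/4)],30), px2w(f,[(346.5,244),(473,242)],8))
w=eyes.grab_frame("wrist");s=env.state()
T=np.eye(4);from scipy.spatial.transform import Rotation as R
T[:3,:3]=R.from_euler('xyz',s["ee_rot"],degrees=True).as_matrix();T[:3,3]=s["ee_pos"]
print((np.linalg.inv(T)@w["pose"]).round(2).tolist())
E
```

```text
lone [472.67777176 330.0371929   30.        ] 81.63813480572946 190.8476248177854
screws mid [473.45387536 330.3428129   30.        ]
[529.75932684 -16.7583496    8.        ] [ 531.8782439  -333.57665083    8.        ] -89.61680498169994
mouth [[ 559.47676346 -112.99218884   30.        ]
 [ 500.67880229 -112.49385357   30.        ]] [[ 530.23423216   -2.94158096    8.        ]
 [ 530.61387994 -345.44737137    8.        ]]
[[0.0, -0.97, -0.24, 68.33], [1.0, 0.0, 0.0, 0.22], [0.0, -0.24, 0.97, -204.52], [0.0, 0.0, 0.0, 1.0]]
```

>>> {"method": "send_rows", "body": {
  "grip": [1, 1, 1, 1, 1, 1, 1, 1],
  "xyz": [
    [0.1, 0.3, 0],
    [0.1, 0.3, 0],
    [0.1, 0.3, 0],
    [0.1, 0.3, 0],
    [0.1, 0.3, 0],
    [0.1, 0.3, 0],
    [0.1, 0.3, 0],
    [0.1, 0.3, 0]
  ],
  "yaw": [7, 14, 21, 28, 35, 42, 42, 42]
}}

```text
time_s: 0.97
ee_pos: [298.6, -236.1, 180.4]
ee_rot: [-180.0, -0.1, 62.3]
force: [-0.0, 0.1, 0.8]
gripper_width: 91.3
gripper_force: 0.0
```

>>> {"method": "send_rows", "body": {
  "grip": [1, 1, 1, 1, 1, 1, 1, 1],
  "xyz": [
    [0.1, 0.3, 0],
    [0.1, 0.3, 0],
    [0.1, 0.3, 0],
    [0.1, 0.3, 0],
    [0.1, 0.3, 0],
    [0.1, 0.3, 0],
    [0.1, 0.3, 0],
    [0.1, 0.3, 0]
  ],
  "yaw": [7, 14, 19.4, 19.4, 19.4, 19.4, 19.4, 19.4]
}}

```text
time_s: 1.63
ee_pos: [399.5, 64.0, 180.6]
ee_rot: [179.9, -0.1, 81.8]
force: [0.1, -0.6, 0.4]
gripper_width: 90.8
gripper_force: 0.0
```

Go to hover above the bar at z=150.

>>> {"method": "send_rows", "body": {
  "grip": [0.4, 0.4, 0.4, 0.4, 0.4, 0.4, 0.4, 0.4],
  "xyz": [
    [0.074, 0.266, -0.03],
    [0.074, 0.266, -0.03],
    [0.074, 0.266, -0.03],
    [0.074, 0.266, -0.03],
    [0.074, 0.266, -0.03],
    [0.074, 0.266, -0.03],
    [0.074, 0.266, -0.03],
    [0.074, 0.266, -0.03]
  ],
  "yaw": [0, 0, 0, 0, 0, 0, 0, 0]
}}

```text
time_s: 2.3
ee_pos: [473.6, 331.4, 149.0]
ee_rot: [-180.0, -0.1, 81.8]
force: [0.7, 0.1, 0.2]
gripper_width: 63.5
gripper_force: 0.0
```

```bash
python3 - <<'E'
from h import *
f=grab("wrist","w1.png"); print(env.state()["ee_pos"],env.state()["ee_rot"])
d=np.radians(81.6);x=np.array([np.cos(d),np.sin(d)]);y=np.array([-x[1],x[0]]);c=np.array([473,330])
for sx in(-95,95):
  for sy in(-16.5,16.5): print(w2px(f,[*(c+sx*x+sy*y),30]).round(0), end=' ')
E
```

```text
[472.70437898 328.56014284 149.20637541] [-1.79952557e+02  4.07692388e-02  8.17942362e+01]
[[332. 320.]] [[298. 320.]] [[336. 108.]] [[296. 108.]]
```

View pics/w1.png

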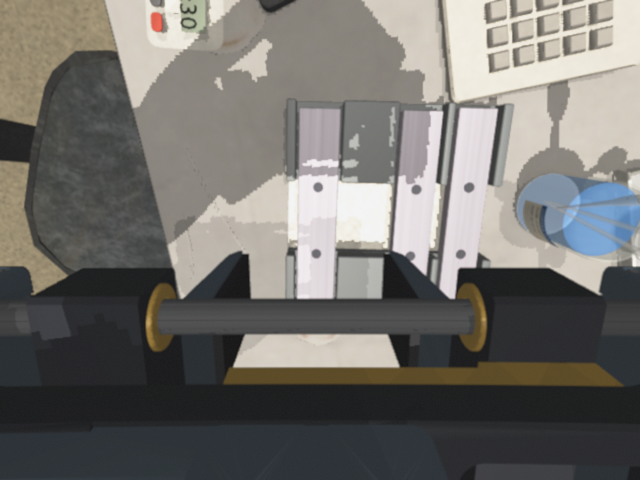

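The wrist view shows the lone bar at u≈298–341. Its screws are at (318,187) and (317,253), and it is centred between the fingertips at (245,255) and (390,255). Descending now.

>>> {"method": "send_rows", "body": {
  "grip": [0.4, 0.4, 0.4, 0.4, 0.4, 0.4, 0.4, 0.4],
  "grip_force": 40,
  "xyz": [
    [0.001, -0.001, -0.03],
    [0.001, -0.001, -0.06],
    [0.001, -0.001, -0.09],
    [0.001, -0.001, -0.11],
    [0.001, -0.001, -0.12],
    [0.001, -0.001, -0.128],
    [0.001, -0.001, -0.134],
    [0.001, -0.001, -0.134]
  ],
  "yaw": [0, 0, 0, 0, 0, 0, 0, 0]
}}

```text
time_s: 3.02
ee_pos: [473.8, 325.0, 16.3]
ee_rot: [-180.0, 0.0, 81.6]
force: [-0.9, -0.5, 0.7]
gripper_width: 63.9
gripper_force: 0.0
```

>>> {"method": "send_rows", "body": {
  "grip": [-1, -1, -1, -1, -1, -1, -1, -1],
  "grip_force": 40,
  "xyz": [
    [0, 0, 0],
    [0, 0, 0],
    [0, 0, 0],
    [0, 0, 0],
    [0, 0, 0],
    [0, 0, 0],
    [0, 0, 0],
    [0, 0, 0]
  ],
  "yaw": [0, 0, 0, 0, 0, 0, 0, 0]
}}

```text
time_s: 3.68
ee_pos: [473.7, 325.4, 16.4]
ee_rot: [180.0, -0.0, 81.6]
force: [-0.6, 0.6, -0.2]
gripper_width: 13.0
gripper_force: 0.0
```

The fingers closed to 13 mm with no force, so I look before going further.

```bash
python3 - <<'E'
from h import *
f=grab("wrist"); g=grab("scene"); s=env.state(); print(s["ee_pos"],s["gripper_width"],s["gripper_force"])
a=f["frame"]; b=cv2.resize(g["frame"][230:380,80:280],(640,480))
c=np.hstack([cv2.resize(a,(400,300)),cv2.resize(b,(400,300))]); cv2.imwrite("pics/m.png",c[:,:,::-1])
E
```

```text
[473.66104002 325.40682733  16.36281281] 5.320506830534265 0.0
```

View pics/m.png

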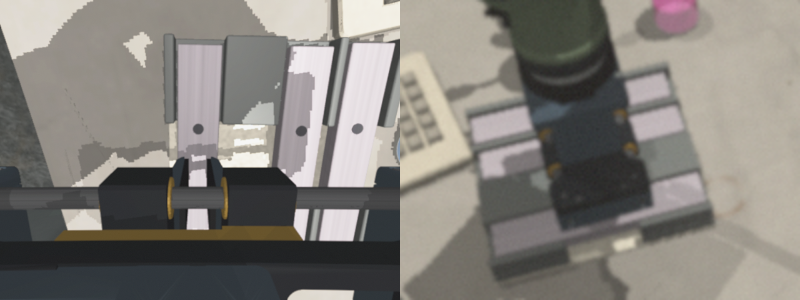

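```bash
python3 - <<'E'
from h import *
f=grab("wrist"); s=env.state(); print(s["ee_pos"],s["gripper_width"],s["gripper_force"],s["time_s"])
print(w2px(f,[[s["ee_pos"][0]+d,s["ee_pos"][1],z] for z in(16,35,60) for d in(-16,0,16)]).round())
g=grab("scene")["frame"][250:380,100:260]
c=np.hstack([cv2.resize(f["frame"][150:400,220:420],(400,500)),cv2.resize(g,(400,500))]); cv2.imwrite("pics/m2.png",c[:,:,::-1])
E
```

```text
[473.67107151 325.38384781  16.33755889] 1.8047111661894255 0.0 3.8333
[[288. 266.]
 [316. 262.]
 [343. 258.]
 [286. 278.]
 [316. 273.]
 [346. 269.]
 [282. 297.]
 [316. 292.]
 [350. 287.]]
```

View pics/m2.png

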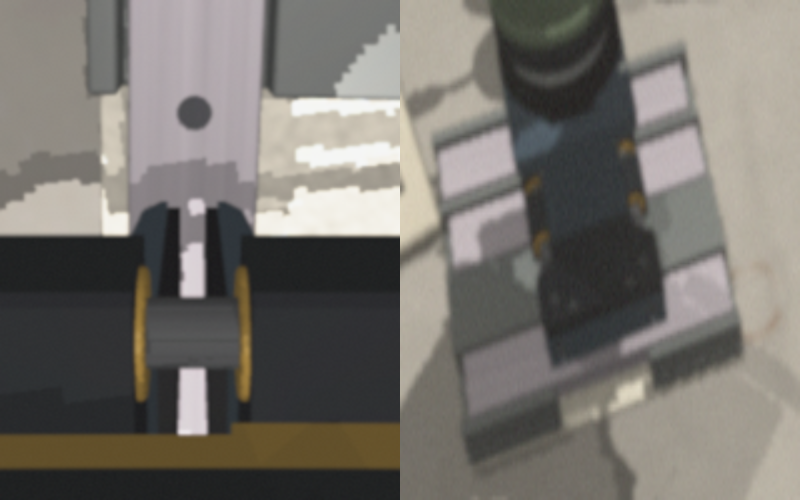

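The fingers closed above the bar, so the real tips sit higher than the reported TCP. I'll find the offset by gently touching the bar top with the closed fingers.

```bash
python3 -c "
from h import *
print(env.grasp_offset, [a for a in dir(env) if a[0]!='_'])"
```

```text
18.8 ['Unreachable', 'grasp_offset', 'job_done', 'state']
```

>>> {"method": "send_rows", "body": {
  "grip": [-1, -1, -1],
  "xyz": [
    [0, 0, -0.001],
    [0, 0, -0.002],
    [0, 0, -0.002]
  ],
  "yaw": [0, 0, 0]
}}

```text
time_s: 4.13
ee_pos: [473.5, 325.3, 14.1]
ee_rot: [-180.0, 0.0, 81.6]
force: [0.7, -0.7, -0.1]
gripper_width: 0.4
gripper_force: 0.0
```

>>> {"method": "send_rows", "body": {
  "grip": [-1, -1, -1],
  "xyz": [
    [0, 0, -0.001],
    [0, 0, -0.002],
    [0, 0, -0.002]
  ],
  "yaw": [0, 0, 0]
}}

```text
time_s: 4.38
ee_pos: [473.5, 325.3, 12.1]
ee_rot: [-180.0, 0.0, 81.6]
force: [-0.4, 0.2, 0.3]
gripper_width: 0.5
gripper_force: 0.0
```

>>> {"method": "send_rows", "body": {
  "grip": [-1, -1, -1],
  "xyz": [
    [0, 0, -0.001],
    [0, 0, -0.002],
    [0, 0, -0.002]
  ],
  "yaw": [0, 0, 0]
}}

```text
time_s: 4.63
ee_pos: [473.6, 325.3, 10.2]
ee_rot: [-180.0, 0.0, 81.6]
force: [0.3, 1.4, 0.6]
gripper_width: 0.3
gripper_force: 0.0
```

>>> {"method": "send_rows", "body": {
  "grip": [-1, -1, -1],
  "xyz": [
    [0, 0, -0.001],
    [0, 0, -0.0015],
    [0, 0, -0.0015]
  ],
  "yaw": [0, 0, 0]
}}

```text
time_s: 4.88
ee_pos: [473.6, 325.4, 8.7]
ee_rot: [-180.0, 0.0, 81.6]
force: [-0.2, -0.1, -0.9]
gripper_width: 0.4
gripper_force: 0.0
```

>>> {"method": "send_rows", "body": {
  "grip": [-1, -1, -1],
  "xyz": [
    [0, 0, -0.001],
    [0, 0, -0.002],
    [0, 0, -0.002]
  ],
  "yaw": [0, 0, 0]
}}

```text
time_s: 5.13
ee_pos: [473.6, 325.3, 6.7]
ee_rot: [-180.0, 0.0, 81.6]
force: [-0.6, -1.0, 0.4]
gripper_width: 0.4
gripper_force: 0.0
```

```bash
python3 - <<'E'
from h import *
f=grab("wrist"); s=env.state(); print(s["ee_pos"],s["force"],s["gripper_width"])
g=grab("scene")["frame"][250:380,100:260]
c=np.hstack([cv2.resize(f["frame"][150:400,220:420],(400,500)),cv2.resize(g,(400,500))]); cv2.imwrite("pics/m3.png",c[:,:,::-1])
E
```

```text
[473.58860493 325.3233468    6.71616291] [-0.37461349 -0.87834529 -0.02254885] 0.4129791793997583
```

View pics/m3.png

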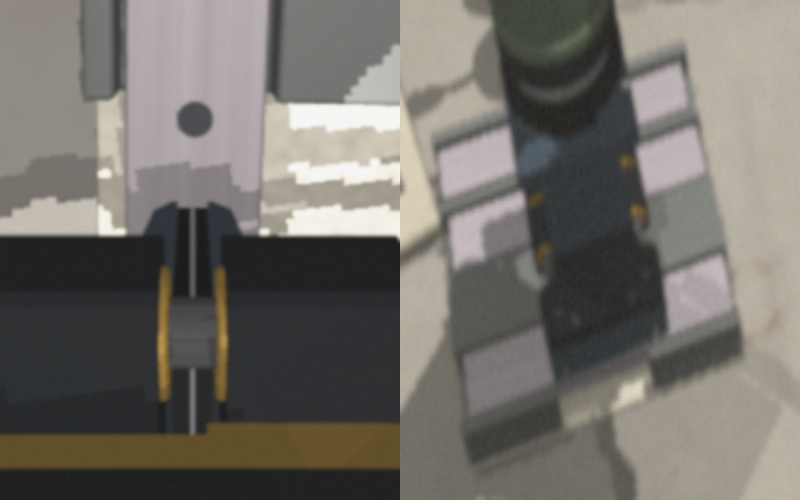

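The fingers are still above the bar with no contact, so I continue the slow probing.

>>> {"method": "send_rows", "body": {
  "grip": [-1, -1, -1],
  "xyz": [
    [0, 0, -0.001],
    [0, 0, -0.002],
    [0, 0, -0.002]
  ],
  "yaw": [0, 0, 0]
}}

```text
time_s: 5.48
ee_pos: [473.5, 325.3, 4.7]
ee_rot: [-180.0, 0.0, 81.6]
force: [0.1, 0.7, -0.5]
gripper_width: 0.6
gripper_force: 0.0
```

>>> {"method": "send_rows", "body": {
  "grip": [-1, -1, -1],
  "xyz": [
    [0, 0, -0.001],
    [0, 0, -0.002],
    [0, 0, -0.002]
  ],
  "yaw": [0, 0, 0]
}}

```text
time_s: 5.73
ee_pos: [473.5, 325.3, 2.7]
ee_rot: [-180.0, 0.0, 81.6]
force: [-0.3, -0.5, 1.4]
gripper_width: 0.5
gripper_force: 0.0
```

>>> {"method": "send_rows", "body": {
  "grip": [-1, -1, -1],
  "xyz": [
    [0, 0, -0.001],
    [0, 0, -0.0015],
    [0, 0, -0.0015]
  ],
  "yaw": [0, 0, 0]
}}

```text
time_s: 5.98
ee_pos: [473.6, 325.3, 1.2]
ee_rot: [-180.0, 0.0, 81.6]
force: [-0.5, 0.1, 0.0]
gripper_width: 0.5
gripper_force: 0.0
```

```bash
python3 - <<'E'
from h import *
# forward check: joints + how the closed-finger gap line etc. look; estimate bar width px at fixed world point
s=env.state(); print(s["ee_pos"],s["force"],s["qpos"],s["effort"])
E
```

```text
[473.58314499 325.33487579   1.22964506] [-0.47356711  0.11882053  0.02330058] [ 3.33430751e+01  2.78751391e+01  1.03191321e+02 -4.63738815e-03
  4.89469109e+01  4.17324385e+01] [-1.11971007e-03 -4.46492314e+01 -1.78653914e+01  6.15974679e-02
 -3.85354122e-02  2.28955914e-04]
```

>>> {"method": "send_rows", "body": {
  "grip": [-1, -1, -1],
  "xyz": [
    [0, 0, -0.001],
    [0, 0, -0.002],
    [0, 0, -0.002]
  ],
  "yaw": [0, 0, 0]
}}

```text
time_s: 6.23
ee_pos: [473.5, 325.3, -0.8]
ee_rot: [-180.0, 0.0, 81.6]
force: [0.3, 1.1, 0.1]
gripper_width: 0.8
gripper_force: 0.0
```

>>> {"method": "send_rows", "body": {
  "grip": [-1, -1, -1],
  "xyz": [
    [0, 0, -0.001],
    [0, 0, -0.002],
    [0, 0, -0.002]
  ],
  "yaw": [0, 0, 0]
}}

```text
time_s: 6.48
ee_pos: [473.5, 325.3, -2.9]
ee_rot: [-180.0, 0.0, 81.6]
force: [0.4, 0.1, -0.2]
gripper_width: 0.6
gripper_force: 0.0
```

The camera height checks out against the screw positions, so the fingers must be shorter than stated. The finger-gap scale in the wrist view suggests roughly 35–45 mm shorter. I keep probing.

>>> {"method": "send_rows", "body": {
  "grip": [-1, -1, -1, -1],
  "xyz": [
    [0, 0, -0.001],
    [0, 0, -0.002],
    [0, 0, -0.003],
    [0, 0, -0.003]
  ],
  "yaw": [0, 0, 0, 0]
}}

```text
time_s: 6.82
ee_pos: [473.8, 325.5, -3.3]
ee_rot: [180.0, -0.0, 81.6]
force: [-3.5, -2.4, 14.9]
gripper_width: 0.1
gripper_force: 7.4
```

```bash
python3 - <<'E'
from h import *
f=grab("wrist"); s=env.state(); print(s["ee_pos"],s["force"],s["gripper_width"])
g=grab("top"); p=w2px(g,[473,330,30]).astype(int)[0]; print(p,w2px(f,[473,330,30]),f["cx"],f["cy"])
t=g["frame"][225:325,165:285]
c=np.hstack([cv2.resize(f["frame"][150:350,220:420],(400,400)),cv2.resize(t,(400,400),interpolation=cv2.INTER_CUBIC)]); cv2.imwrite("pics/m4.png",c[:,:,::-1])
E
```

```text
[473.76200429 325.46979383  -3.34193055] [-3.2770023  -1.50136487 15.19237783] 0.397043066832996
[222 266] [[312.98422861 275.27173923]] 315.8365729631712 234.12143397241942
```

View pics/m4.png

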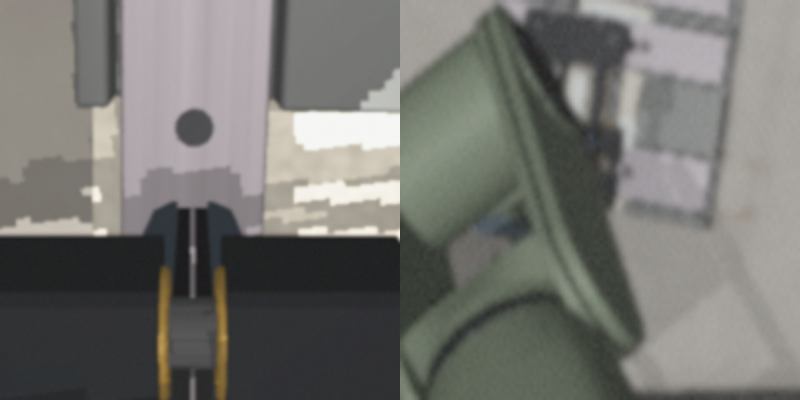

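Contact was made: 15 N in z at a reported z of about -3.2. The bar top is at 30, so the real tips sit 33 mm above the reported TCP. Next: rise, open, centre, and descend to reported z ≈ -17 (tips at about 16).

>>> {"method": "send_rows", "body": {
  "grip": [-1, 0.4, 0.4, 0.4, 0.4, 0.4, 0.4, 0.4],
  "xyz": [
    [0, 0, 0.01],
    [0.001, 0.005, 0.02],
    [0.001, 0.005, 0.02],
    [0.001, 0.005, 0.02],
    [0.001, 0.005, 0.02],
    [0.001, 0.005, 0.02],
    [0.001, 0.005, 0.02],
    [0.001, 0.005, 0.02]
  ],
  "yaw": [0, 0, 0, 0, 0, 0, 0, 0]
}}

```text
time_s: 7.58
ee_pos: [474.4, 330.1, 13.8]
ee_rot: [-180.0, 0.0, 81.6]
force: [-0.1, 0.3, 0.4]
gripper_width: 43.8
gripper_force: 0.0
```

>>> {"method": "send_rows", "body": {
  "grip": [0.4, 0.4, 0.4, 0.4],
  "xyz": [
    [0, 0, 0],
    [0, 0, 0],
    [0, 0, 0],
    [0, 0, 0]
  ],
  "yaw": [0, 0, 0, 0]
}}

```text
time_s: 7.92
ee_pos: [474.7, 330.4, 14.3]
ee_rot: [180.0, 0.0, 81.6]
force: [0.1, 0.0, -0.6]
gripper_width: 63.9
gripper_force: 0.0
```

>>> {"method": "send_rows", "body": {
  "grip": [0.4, 0.4, 0.4, 0.4, 0.4],
  "xyz": [
    [0, 0, -0.01],
    [0, 0, -0.02],
    [0, 0, -0.027],
    [0, 0, -0.0315],
    [0, 0, -0.0315]
  ],
  "yaw": [0, 0, 0, 0, 0]
}}

```text
time_s: 8.33
ee_pos: [473.6, 329.7, -18.9]
ee_rot: [-179.9, 0.1, 81.6]
force: [-0.4, -0.7, -0.5]
gripper_width: 63.9
gripper_force: 0.0
```

>>> {"method": "send_rows", "body": {
  "grip": [-1, -1, -1, -1, -1, -1, -1, -1],
  "grip_force": 40,
  "xyz": [
    [0, 0, 0],
    [0, 0, 0],
    [0, 0, 0],
    [0, 0, 0],
    [0, 0, 0],
    [0, 0, 0],
    [0, 0, 0],
    [0, 0, 0]
  ],
  "yaw": [0, 0, 0, 0, 0, 0, 0, 0]
}}

```text
time_s: 9.0
ee_pos: [474.6, 330.5, -16.8]
ee_rot: [180.0, -0.0, 81.6]
force: [-1.9, 0.9, 3.6]
gripper_width: 34.0
gripper_force: 39.8
```

Gripped at width 34.0. Now lift.

>>> {"method": "send_rows", "body": {
  "grip": [-1, -1, -1, -1],
  "xyz": [
    [0, 0, 0.01],
    [0, 0, 0.03],
    [0, 0, 0.06],
    [0, 0, 0.08]
  ],
  "yaw": [0, 0, 0, 0]
}}

```text
time_s: 9.33
ee_pos: [474.7, 330.1, 64.2]
ee_rot: [180.0, 0.0, 81.6]
force: [0.2, 0.1, -5.2]
gripper_width: 34.3
gripper_force: 39.8
```

>>> {"method": "send_rows", "body": {
  "grip": [-1, -1, -1, -1, -1, -1, -1, -1],
  "xyz": [
    [0.003, -0.02, 0],
    [0.008, -0.05, 0],
    [0.013, -0.09, 0],
    [0.018, -0.13, 0],
    [0.023, -0.165, 0],
    [0.028, -0.185, 0],
    [0.028, -0.2, 0],
    [0.028, -0.2, 0]
  ],
  "yaw": [0, 1, 2, 3, 4, 5, 5, 5]
}}

```text
time_s: 10.0
ee_pos: [501.8, 127.0, 62.4]
ee_rot: [-179.9, 0.1, 86.4]
force: [-0.9, 0.1, -5.3]
gripper_width: 34.0
gripper_force: 39.8
```

>>> {"method": "send_rows", "body": {
  "grip": [-1, -1, -1, -1, -1, -1, -1, -1],
  "xyz": [
    [0.005, -0.02, 0],
    [0.01, -0.05, 0],
    [0.015, -0.09, 0],
    [0.02, -0.13, 0],
    [0.025, -0.165, 0],
    [0.028, -0.185, 0],
    [0.028, -0.196, 0],
    [0.028, -0.196, 0]
  ],
  "yaw": [0, 1, 2, 3, 3.8, 3.8, 3.8, 3.8]
}}

```text
time_s: 10.67
ee_pos: [530.4, -67.1, 62.5]
ee_rot: [-180.0, 0.0, 90.3]
force: [0.3, 0.6, -4.7]
gripper_width: 34.2
gripper_force: 39.8
```

>>> {"method": "send_rows", "body": {
  "grip": [-1, -1, -1, -1, -1, -1, -1, -1],
  "xyz": [
    [0.0008, 0.025, 0],
    [0.0008, 0.025, -0.03],
    [0.0008, 0.025, -0.05],
    [0.0008, 0.025, -0.06],
    [0.0008, 0.025, -0.065],
    [0.0008, 0.025, -0.07],
    [0.0008, 0.025, -0.073],
    [0.0008, 0.025, -0.073]
  ],
  "yaw": [0, 0, 0, 0, 0, 0, 0, 0]
}}

```text
time_s: 11.33
ee_pos: [531.8, -40.5, -9.9]
ee_rot: [180.0, -0.0, 90.4]
force: [-0.7, -0.1, -6.0]
gripper_width: 34.1
gripper_force: 39.8
```

```bash
python3 - <<'E'
from h import *
g=grab("scene"); print(env.state()["ee_pos"],env.state()["force"])
im=g["frame"][170:290,300:480]
cv2.imwrite("pics/s1.png",cv2.resize(im,(780,520),interpolation=cv2.INTER_CUBIC)[:,:,::-1])
E
```

```text
[532.0153421  -40.5727934   -9.61674644] [ 0.06137586  0.51116035 -5.17162947]
```

View pics/s1.png

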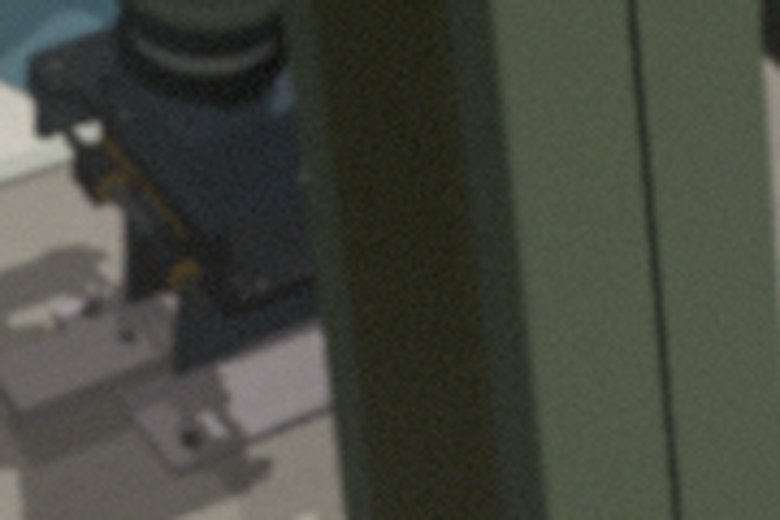

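The mouth is hidden by the arm. The bar's underside is already below the fence tops, though, and the force shows only the bar's weight. Keep lowering.

>>> {"method": "send_rows", "body": {
  "grip": [-1, -1, -1, -1],
  "xyz": [
    [0, 0, -0.005],
    [0, 0, -0.01],
    [0, 0, -0.0125],
    [0, 0, -0.0125]
  ],
  "yaw": [0, 0, 0, 0]
}}

```text
time_s: 11.72
ee_pos: [531.5, -40.7, -22.7]
ee_rot: [180.0, -0.0, 90.4]
force: [-0.1, -0.4, -5.5]
gripper_width: 34.0
gripper_force: 39.9
```

>>> {"method": "send_rows", "body": {
  "grip": [-1, -1, -1],
  "xyz": [
    [0, 0, -0.001],
    [0, 0, -0.001],
    [0, 0, -0.001]
  ],
  "yaw": [0, 0, 0]
}}

```text
time_s: 11.97
ee_pos: [531.6, -40.7, -22.8]
ee_rot: [180.0, 0.0, 90.4]
force: [-1.8, -0.2, 5.2]
gripper_width: 34.2
gripper_force: 39.9
```

>>> {"method": "send_rows", "body": {
  "grip": [0.3, 0.3, 0.3, 0.3, 0.3, 0.3, 0.3, 0.3],
  "xyz": [
    [0, 0, 0.001],
    [0, 0, 0.001],
    [0, 0, 0.001],
    [0, 0, 0.001],
    [0, 0, 0.001],
    [0, 0, 0.001],
    [0, 0, 0.001],
    [0, 0, 0.001]
  ],
  "yaw": [0, 0, 0, 0, 0, 0, 0, 0]
}}

```text
time_s: 12.63
ee_pos: [531.5, -40.6, -22.7]
ee_rot: [180.0, -0.0, 90.4]
force: [0.7, -0.8, -0.6]
gripper_width: 59.3
gripper_force: 0.0
```

>>> {"method": "send_rows", "body": {
  "grip": [0.3, 0.3, 0.3, 0.3, 0.3, 0.3],
  "xyz": [
    [0, 0.015, 0],
    [0, 0.035, 0],
    [0, 0.055, 0],
    [0, 0.07, 0],
    [0, 0.078, 0],
    [0, 0.078, 0]
  ],
  "yaw": [0, 0, 0, 0, 0, 0]
}}

```text
time_s: 13.13
ee_pos: [531.5, 38.6, -22.6]
ee_rot: [180.0, -0.0, 90.5]
force: [0.1, 0.5, -0.4]
gripper_width: 59.1
gripper_force: 0.0
```

```bash
python3 - <<'E'
from h import *
f=grab("wrist"); g=grab("top"); s=env.state();print(s["ee_pos"],s["force"],s["gripper_width"])
print("tail corners predicted wrist",w2px(f,[[514.5,54,24],[548.5,54,24],[531.5,35,24]]).round(),"top", w2px(g,[[531.5,-135,24],[531.5,-41,24],[531.5,54,24]]).round())
p=cv2.resize(g["frame"][205:285,310:440],(780,480),interpolation=cv2.INTER_CUBIC)
c=np.vstack([cv2.resize(p,(640,394)),np.zeros((6,640,3),np.uint8),cv2.resize(f["frame"][100:300,160:480],(320,200)).repeat(1,0).copy() if 0 else np.hstack([f["frame"][100:300,160:480],np.zeros((200,320,3),np.uint8)])])
cv2.imwrite("pics/g1.png",c[:,:,::-1])
E
```

```text
[531.49517435  37.17120213 -22.64983035] [ 0.30727495  0.05478701 -0.32771718] 59.19353812740475
tail corners predicted wrist [[278. 262.]
 [355. 263.]
 [316. 302.]] top [[396. 242.]
 [361. 243.]
 [325. 243.]]
```

View pics/g1.png

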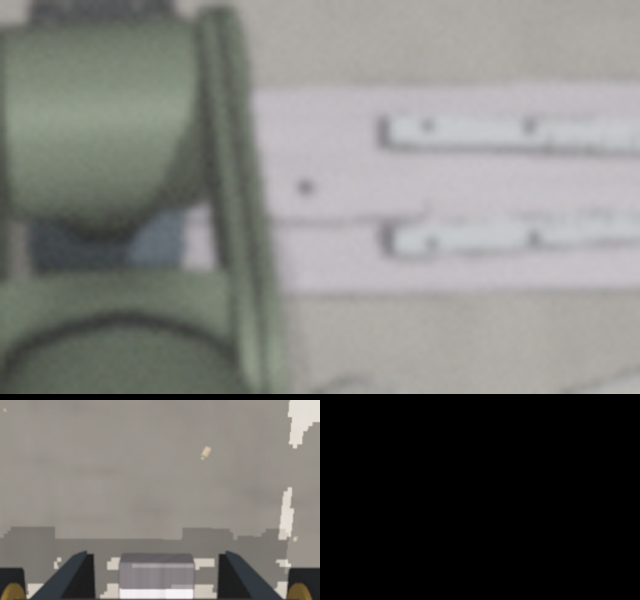

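Pictures are used up. The top crop shows the bar end at crop x≈428, about 20 mm past the fence start at 385. The bar is centred between the fences (screw at row 187, slot centre about 185). The wrist strip shows the tail centred between the fingers. Now re-grip the tail.

>>> {"method": "send_rows", "body": {
  "grip": [-1, -1, -1, -1, -1, -1, -1, -1],
  "grip_force": 50,
  "xyz": [
    [0, 0, 0],
    [0, 0, 0],
    [0, 0, 0],
    [0, 0, 0],
    [0, 0, 0],
    [0, 0, 0],
    [0, 0, 0],
    [0, 0, 0]
  ],
  "yaw": [0, 0, 0, 0, 0, 0, 0, 0]
}}

```text
time_s: 13.9
ee_pos: [531.3, 36.9, -22.6]
ee_rot: [-180.0, 0.0, 90.4]
force: [-0.4, -2.7, 0.1]
gripper_width: 33.6
gripper_force: 50.0
```

>>> {"method": "send_rows", "body": {
  "grip": [-1, -1, -1, -1, -1, -1, -1, -1],
  "xyz": [
    [0, -0.005, 0],
    [0, -0.011, 0],
    [0, -0.017, 0],
    [0, -0.023, 0],
    [0, -0.029, 0],
    [0, -0.035, 0],
    [0, -0.04, 0],
    [0, -0.04, 0]
  ],
  "yaw": [0, 0, 0, 0, 0, 0, 0, 0]
}}

```text
time_s: 14.57
ee_pos: [531.5, -4.2, -22.6]
ee_rot: [180.0, 0.1, 90.4]
force: [-0.4, -2.5, 0.4]
gripper_width: 34.2
gripper_force: 50.0
```

>>> {"method": "send_rows", "body": {
  "grip": [-1, -1, -1, -1, -1, -1, -1, -1],
  "xyz": [
    [0, -0.005, 0],
    [0, -0.01, 0],
    [0, -0.015, 0],
    [0, -0.02, 0],
    [0, -0.025, 0],
    [0, -0.03, 0],
    [0, -0.033, 0],
    [0, -0.033, 0]
  ],
  "yaw": [0, 0, 0, 0, 0, 0, 0, 0]
}}

```text
time_s: 15.23
ee_pos: [531.5, -36.7, -22.6]
ee_rot: [180.0, 0.1, 90.4]
force: [-0.8, 0.2, 0.1]
gripper_width: 34.2
gripper_force: 50.0
```

>>> {"method": "send_rows", "body": {
  "grip": [-1, -1, -1, -1, -1, -1],
  "xyz": [
    [0, -0.0015, 0],
    [0, -0.003, 0],
    [0, -0.0045, 0],
    [0, -0.006, 0],
    [0, -0.008, 0],
    [0, -0.008, 0]
  ],
  "yaw": [0, 0, 0, 0, 0, 0]
}}

```text
time_s: 15.73
ee_pos: [531.5, -43.9, -22.6]
ee_rot: [180.0, 0.0, 90.4]
force: [0.3, 2.2, 0.8]
gripper_width: 34.2
gripper_force: 50.0
```

>>> {"method": "send_rows", "body": {
  "grip": [-1, -1, -1, -1],
  "xyz": [
    [0, -0.0015, 0],
    [0, -0.003, 0],
    [0, -0.0045, 0],
    [0, -0.0045, 0]
  ],
  "yaw": [0, 0, 0, 0]
}}

```text
time_s: 16.07
ee_pos: [531.5, -48.4, -22.6]
ee_rot: [180.0, 0.0, 90.4]
force: [0.1, 3.6, 0.4]
gripper_width: 34.0
gripper_force: 50.0
```

>>> {"method": "send_rows", "body": {
  "grip": [-1, -1, -1, -1],
  "xyz": [
    [0, -0.0015, 0],
    [0, -0.003, 0],
    [0, -0.004, 0],
    [0, -0.004, 0]
  ],
  "yaw": [0, 0, 0, 0]
}}

```text
time_s: 16.4
ee_pos: [531.6, -52.2, -22.6]
ee_rot: [180.0, 0.0, 90.4]
force: [-0.5, 4.2, 0.2]
gripper_width: 34.0
gripper_force: 50.0
```

>>> {"method": "send_rows", "body": {
  "grip": [-1, -1, -1, -1],
  "xyz": [
    [0, -0.0015, 0],
    [0, -0.003, 0],
    [0, -0.004, 0],
    [0, -0.004, 0]
  ],
  "yaw": [0, 0, 0, 0]
}}

```text
time_s: 16.73
ee_pos: [531.7, -54.2, -22.6]
ee_rot: [180.0, -0.2, 90.3]
force: [1.0, 12.5, 0.5]
gripper_width: 34.4
gripper_force: 50.0
```

>>> {"method": "send_rows", "body": {
  "grip": [-1, -1, -1, -1],
  "xyz": [
    [0, -0.001, 0],
    [0, -0.002, 0],
    [0, -0.003, 0],
    [0, -0.003, 0]
  ],
  "yaw": [0, 0, 0, 0]
}}

```text
time_s: 17.07
ee_pos: [531.8, -55.2, -22.6]
ee_rot: [180.0, -0.3, 90.3]
force: [2.6, 19.9, 0.2]
gripper_width: 33.9
gripper_force: 50.0
```

>>> {"method": "send_rows", "body": {
  "grip": [-1, -1, -1, -1],
  "xyz": [
    [0, -0.001, 0],
    [0, -0.002, 0],
    [0, -0.002, 0],
    [0, -0.002, 0]
  ],
  "yaw": [0, 0, 0, 0]
}}

```text
time_s: 17.4
ee_pos: [531.6, -55.8, -22.6]
ee_rot: [180.0, -0.4, 90.3]
force: [1.9, 25.7, 1.4]
gripper_width: 33.6
gripper_force: 50.0
```

Wedged with 26 N at y≈-55.8. Relax the push, release and rise.

>>> {"method": "send_rows", "body": {
  "grip": [-1, -1, 0.3, 0.3, 0.3, 0.3, 0.3, 0.3],
  "xyz": [
    [0, 0.002, 0],
    [0, 0.0035, 0],
    [0, 0.0035, 0],
    [0, 0.0035, 0],
    [0, 0.0035, 0],
    [0, 0.0035, 0],
    [0, 0.0035, 0],
    [0, 0.0035, 0]
  ],
  "yaw": [0, 0, 0, 0, 0, 0, 0, 0]
}}

```text
time_s: 18.07
ee_pos: [531.5, -58.0, -22.6]
ee_rot: [180.0, 0.0, 90.4]
force: [0.4, -0.8, -0.4]
gripper_width: 59.2
gripper_force: 0.0
```

>>> {"method": "send_rows", "body": {
  "grip": [0.3, 0.3, 0.3, 0.3, 0.3, 0.3, 0.3, 0.3],
  "xyz": [
    [0, 0, 0.02],
    [0, 0, 0.05],
    [0, 0, 0.08],
    [0, 0.03, 0.11],
    [0, 0.06, 0.12],
    [0, 0.09, 0.12],
    [0, 0.12, 0.12],
    [0, 0.12, 0.12]
  ],
  "yaw": [0, 0, 0, 0, 0, 0, 0, 0]
}}

```text
time_s: 18.73
ee_pos: [531.6, 66.4, 97.9]
ee_rot: [179.9, -0.1, 90.6]
force: [0.5, -0.4, 0.1]
gripper_width: 59.3
gripper_force: 0.0
```

```bash
python3 - <<'E'
from h import *
g=grab("top"); s=env.state(); print(s["time_s"],s["ee_pos"])
print("bridge",px2w(g,[(461.75,240.75)],37), "mouth px",w2px(g,[531,-116,24]))
im=cv2.cvtColor(g["frame"],cv2.COLOR_RGB2GRAY).astype(int)
e=w2px(g,[531.5,-229,24])[0];print("expected bar end px",e)
for v in (240,241,242,243): print(v,im[v,405:475].tolist())
print("col profile u=395",im[225:262,395].tolist())
E
```

```text
18.7833 [531.3998596   64.27872361  97.56738888]
bridge [[ 531.80343606 -306.94246992   37.        ]] mouth px [[388.94550143 242.56720441]]
expected bar end px [431.24139315 241.75835199]
240 [178, 173, 175, 181, 190, 190, 192, 191, 192, 192, 193, 191, 192, 191, 192, 192, 191, 193, 193, 192, 192, 194, 192, 193, 192, 193, 192, 192, 191, 191, 191, 189, 191, 190, 189, 189, 190, 190, 190, 190, 188, 179, 158, 138, 129, 128, 128, 122, 109, 95, 86, 83, 79, 81, 93, 119, 140, 147, 149, 148, 146, 146, 146, 149, 157, 171, 183, 185, 177, 172]
241 [166, 152, 155, 173, 187, 190, 192, 192, 193, 191, 193, 192, 193, 192, 193, 192, 193, 193, 192, 191, 192, 194, 194, 193, 194, 193, 192, 190, 190, 189, 189, 190, 190, 189, 190, 189, 188, 190, 191, 189, 190, 181, 160, 138, 132, 127, 125, 122, 112, 94, 83, 83, 80, 80, 91, 108, 129, 133, 130, 130, 133, 132, 137, 147, 161, 174, 187, 187, 178, 172]
242 [159, 144, 148, 172, 186, 192, 193, 193, 191, 192, 192, 192, 193, 193, 193, 193, 192, 194, 193, 193, 192, 194, 193, 194, 194, 194, 192, 192, 192, 192, 192, 191, 190, 191, 191, 190, 191, 193, 191, 193, 191, 186, 174, 154, 143, 135, 133, 127, 114, 99, 85, 93, 99, 96, 100, 106, 114, 115, 119, 113, 119, 122, 143, 160, 172, 180, 189, 188, 179, 173]
243 [172, 160, 162, 178, 188, 191, 194, 192, 193, 192, 193, 192, 192, 193, 193, 191, 192, 193, 194, 193, 193, 193, 194, 193, 194, 193, 195, 193, 194, 193, 194, 193, 192, 193, 192, 192, 194, 193, 194, 193, 193, 192, 186, 176, 163, 145, 133, 128, 120, 99, 88, 104, 120, 122, 121, 120, 125, 123, 121, 126, 125, 136, 157, 177, 184, 187, 191, 189, 180, 173]
col profile u=395 [187, 188, 187, 188, 183, 180, 185, 192, 188, 169, 159, 170, 184, 188, 189, 192, 190, 192, 192, 193, 194, 193, 185, 171, 163, 178, 190, 195, 196, 192, 187, 177, 171, 180, 187, 189, 190]
```

The bar is wedged; its screw at u≈406 puts the bar middle at y≈-132. Now move above the cursor fin, near (533,-305).

>>> {"method": "send_rows", "body": {
  "grip": [0, 0, 0, 0, 0, 0, 0, 0],
  "grip_force": 5,
  "xyz": [
    [0, -0.03, 0],
    [0, -0.065, 0],
    [0.001, -0.1, 0],
    [0.001, -0.135, 0],
    [0.001, -0.165, 0],
    [0.001, -0.185, 0],
    [0.001, -0.195, 0],
    [0.001, -0.195, 0]
  ],
  "yaw": [0, 0, 0, 0, 0, 0, 0, 0]
}}

```text
time_s: 19.45
ee_pos: [532.1, -135.2, 97.1]
ee_rot: [-180.0, 0.0, 90.2]
force: [-0.6, 0.2, 0.1]
gripper_width: 45.5
gripper_force: 0.0
```

>>> {"method": "send_rows", "body": {
  "grip": [0, 0, 0, 0, 0, 0, 0, 0],
  "xyz": [
    [0, -0.03, 0],
    [0, -0.065, 0],
    [0.001, -0.1, 0],
    [0.001, -0.13, 0],
    [0.001, -0.15, 0],
    [0.001, -0.165, 0],
    [0.001, -0.174, 0],
    [0.001, -0.174, 0]
  ],
  "yaw": [0, 0, 0, 0, 0, 0, 0, 0]
}}

```text
time_s: 20.12
ee_pos: [533.6, -307.2, 97.1]
ee_rot: [180.0, -0.0, 90.4]
force: [-0.3, 0.4, -0.8]
gripper_width: 45.7
gripper_force: 0.0
```

>>> {"method": "send_rows", "body": {
  "grip": [0, 0, 0, 0, 0, 0, 0],
  "xyz": [
    [0, 0, -0.02],
    [0, 0, -0.04],
    [0, 0, -0.06],
    [0, 0, -0.072],
    [0, 0, -0.08],
    [0, 0, -0.085],
    [0, 0, -0.085]
  ],
  "yaw": [0, 0, 0, 0, 0, 0, 0]
}}

```text
time_s: 20.7
ee_pos: [533.3, -305.4, 11.7]
ee_rot: [-179.9, -0.1, 90.5]
force: [0.7, -0.6, 0.7]
gripper_width: 45.3
gripper_force: 0.0
```

>>> {"method": "send_rows", "body": {
  "grip": [-1, -1, -1, -1, -1, -1, -1, -1],
  "grip_force": 5,
  "xyz": [
    [0, 0, 0],
    [0, 0, 0],
    [0, 0, 0],
    [0, 0, 0],
    [0, 0, 0],
    [0, 0, 0],
    [0, 0, 0],
    [0, 0, 0]
  ],
  "yaw": [0, 0, 0, 0, 0, 0, 0, 0]
}}

```text
time_s: 21.37
ee_pos: [533.0, -306.7, 12.8]
ee_rot: [-180.0, 0.0, 90.4]
force: [-3.8, 0.0, 4.2]
gripper_width: 12.0
gripper_force: 5.0
```

Fin pinched (12.0 mm). Slide it most of the way, then finish gently.

>>> {"method": "send_rows", "body": {
  "grip": [-1, -1, -1, -1, -1, -1, -1, -1],
  "xyz": [
    [-0.0005, 0, 0.001],
    [-0.0005, 0.004, 0.001],
    [-0.0005, 0.01, 0.001],
    [-0.0006, 0.017, 0.001],
    [-0.0007, 0.024, 0.001],
    [-0.0008, 0.031, 0.001],
    [-0.0008, 0.037, 0.001],
    [-0.0008, 0.04, 0.001]
  ],
  "yaw": [0, 0, 0, 0, 0, 0, 0, 0]
}}

```text
time_s: 22.03
ee_pos: [532.6, -265.2, 12.9]
ee_rot: [-180.0, -0.0, 90.5]
force: [1.4, -1.1, -8.0]
gripper_width: 12.0
gripper_force: 5.0
```

```bash
cat > avg.py <<'E'
from h import *
F=[]
for i in range(6): eyes.grab_frame("wrist"); F.append(env.state()["force"])
s=env.state(); print(s["time_s"],s["ee_pos"].round(2),np.mean(F,0).round(2),np.std(F,0).round(2),s["gripper_width"])
E
python3 avg.py; python3 - <<'E'
from h import *
g=grab("top"); im=cv2.cvtColor(g["frame"],cv2.COLOR_RGB2GRAY).astype(int)
print(w2px(g,[[531.5,-228.5,24]]))
E
```

```text
22.3333 [ 532.64 -266.47   13.2 ] [ 2.11  0.9  -7.76] [0.2  0.44 0.52] 12.17264080360323
[[431.05424286 241.76111281]]
```

>>> {"method": "send_rows", "body": {
  "grip": [-1, -1, -1, -1, -1, -1],
  "xyz": [
    [0.0003, 0, -0.0006],
    [0.0003, 0.003, -0.0006],
    [0.0003, 0.006, -0.0006],
    [0.0002, 0.009, -0.0006],
    [0.0002, 0.012, -0.0006],
    [0.0002, 0.012, -0.0006]
  ],
  "yaw": [0, 0, 0, 0, 0, 0]
}}

```text
time_s: 22.88
ee_pos: [532.6, -253.9, 13.2]
ee_rot: [-180.0, -0.0, 90.4]
force: [-2.1, 1.4, 0.8]
gripper_width: 12.1
gripper_force: 5.0
```

```bash
python3 avg.py
```

```text
23.1833 [ 532.65 -254.58   13.2 ] [-2.97  0.88  3.18] [0.96 0.28 1.01] 12.054019460385765
```

>>> {"method": "send_rows", "body": {
  "grip": [-1, -1, -1, -1, -1, -1],
  "xyz": [
    [-0.0002, 0.0005, 0.0002],
    [-0.0002, 0.001, 0.0002],
    [-0.0002, 0.0015, 0.0002],
    [-0.0002, 0.002, 0.0002],
    [-0.0002, 0.0025, 0.0002],
    [-0.0002, 0.003, 0.0002]
  ],
  "yaw": [0, 0, 0, 0, 0, 0]
}}

```text
time_s: 23.68
ee_pos: [532.6, -251.7, 13.2]
ee_rot: [180.0, 0.0, 90.4]
force: [-4.1, -1.7, 5.6]
gripper_width: 12.0
gripper_force: 5.0
```

>>> {"method": "send_rows", "body": {
  "grip": [-1, -1, -1, -1, -1, -1],
  "xyz": [
    [0, 0.0005, 0],
    [0, 0.001, 0],
    [0, 0.0015, 0],
    [0, 0.002, 0],
    [0, 0.002, 0],
    [0, 0.002, 0]
  ],
  "yaw": [0, 0, 0, 0, 0, 0]
}}

```text
time_s: 24.18
ee_pos: [532.6, -249.6, 13.2]
ee_rot: [-180.0, 0.0, 90.4]
force: [-3.6, -1.1, 4.5]
gripper_width: 12.1
gripper_force: 5.0
```

```bash
python3 avg.py
```

```text
24.4833 [ 532.61 -249.61   13.21] [-4.04 -0.38  5.42] [0.44 0.5  0.45] 11.704137694566343
```

>>> {"method": "send_rows", "body": {
  "grip": [-1, -1, -1, -1, -1, -1],
  "xyz": [
    [-0.0004, 0.0005, 0.0005],
    [-0.0004, 0.001, 0.0005],
    [-0.0004, 0.001, 0.0005],
    [-0.0004, 0.0015, 0.0005],
    [-0.0004, 0.002, 0.0005],
    [-0.0004, 0.002, 0.0005]
  ],
  "yaw": [0, 0, 0, 0, 0, 0]
}}

```text
time_s: 24.98
ee_pos: [532.6, -247.5, 13.3]
ee_rot: [180.0, -0.0, 90.4]
force: [-0.7, -0.7, -1.8]
gripper_width: 12.0
gripper_force: 5.0
```

>>> {"method": "send_rows", "body": {
  "grip": [-1, -1, -1, -1],
  "xyz": [
    [0, 0.0005, 0],
    [0, 0.001, 0],
    [0, 0.001, 0],
    [0, 0.001, 0]
  ],
  "yaw": [0, 0, 0, 0]
}}

```text
time_s: 25.32
ee_pos: [532.5, -246.5, 13.2]
ee_rot: [180.0, -0.0, 90.4]
force: [0.7, -0.2, -2.8]
gripper_width: 11.9
gripper_force: 5.0
```

>>> {"method": "send_rows", "body": {
  "grip": [-1, -1, -1, -1],
  "xyz": [
    [0, 0.0005, 0],
    [0, 0.001, 0],
    [0, 0.001, 0],
    [0, 0.001, 0]
  ],
  "yaw": [0, 0, 0, 0]
}}

```text
time_s: 25.65
ee_pos: [532.5, -245.5, 13.3]
ee_rot: [180.0, -0.0, 90.4]
force: [0.6, -0.9, -4.7]
gripper_width: 12.2
gripper_force: 5.0
```

```bash
python3 avg.py
```

```text
25.95 [ 532.49 -245.48   13.28] [ 2.79 -0.2  -6.2 ] [0.31 0.15 0.65] 12.305194179648892
```

>>> {"method": "send_rows", "body": {
  "grip": [-1, -1, -1, -1],
  "xyz": [
    [0.0003, 0.0005, -0.0004],
    [0.0003, 0.001, -0.0004],
    [0.0003, 0.001, -0.0004],
    [0.0003, 0.001, -0.0004]
  ],
  "yaw": [0, 0, 0, 0]
}}

```text
time_s: 26.28
ee_pos: [532.5, -244.6, 13.3]
ee_rot: [180.0, 0.0, 90.4]
force: [1.1, -0.4, -3.6]
gripper_width: 11.8
gripper_force: 5.0
```

>>> {"method": "send_rows", "body": {
  "grip": [-1, -1, -1, -1],
  "xyz": [
    [0, 0.0005, 0],
    [0, 0.0007, 0],
    [0, 0.0007, 0],
    [0, 0.0007, 0]
  ],
  "yaw": [0, 0, 0, 0]
}}

```text
time_s: 26.62
ee_pos: [532.5, -243.9, 13.2]
ee_rot: [180.0, 0.0, 90.4]
force: [0.2, -0.3, -1.1]
gripper_width: 12.2
gripper_force: 5.0
```

```bash
python3 avg.py
```

```text
26.9167 [ 532.53 -243.92   13.24] [ 0.57 -0.77 -1.17] [0.43 0.2  0.69] 11.36091090242534
```

>>> {"method": "send_rows", "body": {
  "grip": [-1, -1, -1, -1],
  "xyz": [
    [0, 0.0005, 0],
    [0, 0.0007, 0],
    [0, 0.0007, 0],
    [0, 0.0007, 0]
  ],
  "yaw": [0, 0, 0, 0]
}}

```text
time_s: 27.25
ee_pos: [532.5, -243.2, 13.2]
ee_rot: [180.0, 0.0, 90.4]
force: [-0.4, -0.5, 1.0]
gripper_width: 11.8
gripper_force: 5.0
```

>>> {"method": "send_rows", "body": {
  "grip": [-1, -1, -1, -1],
  "xyz": [
    [0, 0.0004, 0],
    [0, 0.0007, 0],
    [0, 0.0007, 0],
    [0, 0.0007, 0]
  ],
  "yaw": [0, 0, 0, 0]
}}

```text
time_s: 27.58
ee_pos: [532.5, -242.8, 13.2]
ee_rot: [180.0, 0.0, 90.4]
force: [-1.8, -2.1, 1.9]
gripper_width: 12.0
gripper_force: 5.0
```

```bash
python3 avg.py
```

```text
27.8833 [ 532.53 -242.77   13.22] [-1.97 -2.54  2.17] [0.32 0.51 0.4 ] 11.892632748497364
```

>>> {"method": "send_rows", "body": {
  "grip": [-1, -1, -1],
  "xyz": [
    [0, 0.0002, 0],
    [0, 0.0002, 0],
    [0, 0.0002, 0]
  ],
  "yaw": [0, 0, 0]
}}

```text
time_s: 28.13
ee_pos: [532.5, -242.7, 13.2]
ee_rot: [180.0, 0.0, 90.4]
force: [-2.2, -3.5, 2.5]
gripper_width: 11.9
gripper_force: 5.0
```

```bash
python3 avg.py
```

```text
28.4333 [ 532.55 -242.71   13.22] [-2.6  -4.69  3.26] [0.63 0.52 0.47] 12.252996213010425
```

The cursor is touching the bar: force is rising and it has stalled at y=-242.7. Relax, release and withdraw.

>>> {"method": "send_rows", "body": {
  "grip": [-1, -1, 0, 0, 0, 0, 0, 0],
  "xyz": [
    [0, -0.0005, 0],
    [-0.0002, -0.0007, 0.0002],
    [-0.0002, -0.0007, 0.0002],
    [-0.0002, -0.0007, 0.0002],
    [-0.0002, -0.0007, 0.0002],
    [-0.0002, -0.0007, 0.0002],
    [-0.0002, -0.0007, 0.0002],
    [-0.0002, -0.0007, 0.0002]
  ],
  "yaw": [0, 0, 0, 0, 0, 0, 0, 0]
}}

```text
time_s: 29.1
ee_pos: [532.4, -242.8, 13.2]
ee_rot: [180.0, -0.0, 90.4]
force: [-0.2, -0.3, 0.4]
gripper_width: 45.0
gripper_force: 0.0
```

>>> {"method": "send_rows", "body": {
  "grip": [0, 0, 0, 0, 0, 0, 0, 0],
  "xyz": [
    [0, 0, 0.01],
    [0, 0, 0.03],
    [0, 0, 0.06],
    [0, 0, 0.09],
    [0, -0.03, 0.11],
    [0, -0.06, 0.12],
    [0, -0.1, 0.12],
    [0, -0.1, 0.12]
  ],
  "yaw": [0, 0, 0, 0, 0, 0, 0, 0]
}}

```text
time_s: 29.77
ee_pos: [533.0, -349.7, 135.3]
ee_rot: [179.8, 0.4, 90.2]
force: [-0.3, 0.8, -0.1]
gripper_width: 45.8
gripper_force: 0.0
```

```bash
python3 - <<'E'
from h import *
g=grab("top"); s=env.state(); print(s["time_s"],s["ee_pos"],s["gripper_width"])
im=cv2.cvtColor(g["frame"],cv2.COLOR_RGB2GRAY).astype(int)
print(w2px(g,[[532,-162,24],[532,-228.5,20],[532.5,-243,55],[532.5,-243,37]]).round(1))
for v in(240,241,242,243): print(im[v,400:460].tolist())
E
```

```text
29.8167 [ 532.36659355 -346.19723951  134.24646861] 45.92158904011894
[[406.2 241.9]
 [430.7 241.7]
 [439.1 240.2]
 [437.6 240.8]]
[155, 173, 186, 191, 188, 181, 172, 173, 175, 173, 158, 143, 134, 132, 132, 134, 132, 130, 134, 131, 132, 130, 130, 130, 132, 133, 129, 129, 130, 127, 116, 98, 87, 78, 78, 90, 99, 101, 99, 99, 101, 99, 99, 100, 102, 109, 122, 129, 126, 128, 129, 130, 129, 132, 151, 165, 151, 137, 155, 182]
[169, 184, 191, 193, 185, 169, 154, 160, 172, 181, 175, 162, 148, 141, 138, 134, 131, 133, 132, 133, 133, 132, 133, 133, 131, 131, 130, 132, 133, 128, 118, 100, 85, 78, 76, 87, 95, 98, 96, 97, 96, 96, 96, 98, 105, 113, 121, 127, 127, 129, 131, 128, 127, 130, 152, 165, 150, 138, 155, 181]
[182, 192, 194, 194, 185, 163, 144, 151, 174, 187, 185, 179, 171, 157, 144, 137, 134, 133, 133, 132, 133, 131, 132, 133, 133, 132, 133, 131, 130, 133, 122, 108, 89, 79, 76, 82, 88, 88, 88, 87, 88, 88, 90, 101, 111, 122, 126, 128, 130, 129, 130, 127, 127, 134, 151, 168, 154, 138, 157, 183]
[191, 196, 195, 194, 190, 172, 161, 165, 182, 191, 193, 190, 187, 174, 160, 151, 145, 140, 135, 132, 134, 132, 130, 132, 134, 133, 131, 133, 131, 133, 129, 111, 94, 82, 81, 82, 84, 86, 83, 82, 81, 86, 92, 100, 119, 127, 132, 129, 131, 129, 130, 129, 129, 136, 152, 169, 151, 138, 156, 184]
```

The bar's screw is unmoved at u≈406 and the cursor sits at the bar's end. The robot is clear of everything, so I hand in the job.

```bash
python3 -c "
from h import *
print(env.job_done())"
```

```text
the job is handed in; nothing more can be done
None
```

I handed the job in at about 30 s. The lone bar is wedged in the slot (pushed home with about 26 N) and the cursor was slid up until it touched the bar's end, with the robot clear of everything; the hand-in gave no pass or fail result.

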